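Open a dowel-pin dispenser and hold its spring gate at the mark

ROBOT

A 6-joint arm with a two-finger parallel gripper is mounted at the origin on the work surface. World frame = base frame: x ahead of the robot, y to its left, z up, the work surface at z = 0. Lengths are in mm, angles in rad, forces in N, time in s.
With the tool pointing down it reaches from about 275 to 1000 mm from the base axis. Payload 8.4 kg.
Tool frame: the origin (TCP) lies on the mounting face of the last link; the fingertips stand 173 mm ahead of it and the grasp point (between the pads) lies 155 mm ahead of it; z points along the fingers, y is the direction in which the jaws open and shut (so a half turn about z gives the same grasp; the last joint's range is limited). The gripper opens to 85 mm and grips with 20 to 120 N. Pads are 22 mm wide; open, the fingers measure 114 mm over their backs; the gripper's body (76 mm by 85 mm) begins 54 mm behind the grasp point. The pads swing forward as they close: fully open they stand 13 mm farther back than shut.
Start: joints at [1.281, 0.353, 1.633, -0, 1.155, -0.002], TCP at [177.401, 599.298, 404.681] pointing down, gripper open.
Joint ranges: [-2.63, 2.63], [-0.92, 2.1], [0.06, 2.66], [-1.3, 4.44], [0, 2.69], [-3.02, 3.02]. Speed limits (rad/s): [2.22, 2.22, 2.79, 3.14, 3.14, 3.14].

INTERFACE

Orientations are given as [roll, pitch, yaw] about the fixed x, y, z axes, in that order (R = Rz(yaw) Ry(pitch) Rx(roll)).
In Python, from rig import readout, imaging, ticket gives the robot as it stands.
- The arm moves only by the tool step_arm, never from a script. Its argument "deltas" is a list of rows, each an object with "translation": the shift along the tool's x, y, z in cm, a list of three; "rot": the turn, a rotation vector about the tool's x, y, z in rad, a list of three. In form: [{"translation": [x, y, z], "rot": [rx, ry, rz]}, ...]. A call has 1 to 8 rows; each row is the pose to reach, as a shift and turn from the pose commanded when the call began, along the tool's axes at that moment; what a row does not reach only later rows make up. A row lasts 1/8 s, in which the tool goes at most 62.5 mm and 10.7 degrees, less where a joint would pass 70% of its speed; a pose out of reach is approached as far as the arm can. A call with a gripper value outside its range is refused whole. "grip" is the closure in counts, from 0 (fully open) to 255 (shut), set as the call begins (left out, the last holds). The fingers move at their own pace and stop on an object; "squeeze" is the grip in N (left out, the last holds). Time passes only in rows, so rows that repeat a pose let the fingers close. It gives the time, the measured TCP pose, the force and the opening at its end, in the units of the state.
- readout.sense(): the state, without advancing time (a new reading comes with each control period).
- imaging.grab_frame(name): name is "side" or "top"; returns a dict with "image" (384x512x3 uint8, red, green, blue), "camera_matrix" (3x3 intrinsics, pixels), "world_to_cam" (4x4, takes a point from world to camera coordinates). Camera axes: x right, y up, looking along -z (the intrinsics and any distortion apply to the point x, -y, -z); pixel columns grow to the right and rows downward; lengths in mm; the calibration is good to about 2 mm. A picture is of the moment at which its call begins. There is no depth.
- ticket.sign_off(): hands the job in, once; it reports no verdict.
The state is a dict: "clock": time; "qpos": joint angles; "qvel": joint speeds; "joint_efforts": joint torques, N m; "eef_pos": TCP position; "tcp_rot": TCP orientation; "contact_force": force on the tool from outside, world axes, zero at the start; "wrist_torque": the same for the moment, N m; "opening": opening from 0.0 (shut) to 1.0 (fully open).
Only numpy, scipy, OpenCV 4.12 (cv2) and the standard library are available. Lean on these libraries where they do the work, as an engineer would, in place of code of your own. Each camera call takes 0.05 s, during which the arm holds its last target.

TASK

The dowel-pin dispenser on the bench has jammed and I need to rake it clear from above with its gate open. Lift the loose lid off the steel hopper by its knob and set it down gently, knob up, flat on the bare plywood board; then pull the spring-return gate out by its upright wooden knob until the gate's front end is level with the pair of upright steel marks, and keep it there: finish while still holding the gate at the marks with the gripper. Leave everything else on the bench as it is.

Things in the scene. Friction and masses are not known exactly. Their poses are not given: they have to be found in the camera images.
- dispenser: dowel-pin dispenser, fixed: wooden stand 140 x 140, 60 tall, with a round steel hopper 104 across, rim 190 above the bench. Origin: under the hopper's centre, on the bench. Its -x axis is the gate's pulling direction (roughly to the robot's right). A wooden tongue 70 wide, top 30 above the bench, runs along -x to 280 from the origin, under the gate. Low catch tray on its -y side, to 117
- lid: loose round steel lid, 114 across, about 180 g, with a turned wooden knob; starts on the hopper. Origin: centre of its underside, which is a plug 84 across and 8 deep (loose in the hopper's 96 mouth); above it the disc, 6 thick; the knob rises from 14 to 56 above the origin. z points up through the knob
- lid_knob (a point): centre of the lid knob's head, 42 above the lid's origin: head 32 across, 24 tall, on a 16 neck; grip it here from above in any direction
- gate (a joint): how far the gate is pulled out, in m: 0 home, 0.09 fully out. A spring draws it home: about 4 N at home, plus 0.8 N for every 10 mm; it snaps back if let go. The gate is a flat steel bar 34 wide, 8 thick, lying on the tongue, its top 39 above the bench
- gate_knob (a point): centre of the head of the upright turned wooden knob on the gate: head 32 across, 27 tall, on a 16 neck; 71 above the bench, knob top 86. At home it is 150 from the dispenser's origin along the dispenser's -x. Moves with the gate; grip it from above in any direction
- gate_front (a point): middle of the top edge of the gate's square front end, 20 ahead of the knob's axis in the pulling direction. Moves with the gate. It must come level with the marks
- marker: pair of upright dark steel plates, each 4 thick, 30 wide, 16 tall, fixed across the tongue one either side of the gate. Origin: midway between them, on the tongue's top; axes parallel to the dispenser's. The gate's front end is level with the marks when gate_front lies at x = 0 in this frame. It is 40 to 75 mm of pull from home
- board: bare square plywood board 180 x 180, 12 thick, fixed on the bench, to the robot's left or right; origin under its centre
- tool_tray: wooden tray 180 x 180, 35 tall, with tools in it, fixed, on the other side from the board; origin under its centre
- mallet: joiner's mallet lying on the bench between the robot and the dispenser, wooden head 100 x 60 x 60, round handle; 220 long; origin on the bench, under the handle's axis, 30 from the head
- chisel: slim hand tool with dark wooden handle, 200 long, lying on the bench between the robot and the dispenser; origin under its middle
- glue: white plastic glue bottle, 60 across, 170 tall, standing beyond the dispenser on its left; origin under its centre
- tin: open dark steel cup 60 across, 60 tall, standing beyond the end of the tongue; origin under its centre
- plane: small steel hand plane with two wooden handles, 160 x 50, 80 tall, far right of the bench; origin under its centre
- offcut: block of pale wood 100 x 60 x 22, far left of the bench; origin under its centre
- turned_handle: turned wooden handle standing on end, 34 across, 100 tall, beyond the dispenser; origin under its centre
Mind the look-alikes: they are no part of the job. Of the things like the lid, leave any that is orange or purple; of the rest the larger one is meant.

How it is judged:
By the outcome, as a careful person would: the job done as asked, in the order asked, and still so for the second after the job is handed in, while the arm keeps its last pose, push and grip.
It also fails if it takes over 56 s, if anything falls off the work surface, if the arm or the gripper's body presses on something with over 40 N, if the wrist force passes 120 N, or if a joint passes its speed limit or range.

## Working session

There is one attempt and no reset: what is moved stays moved. The work goes in short steps, Python scripts to look and compute and a tool call to move; the robot and the scene stay as the last step left them, time stands still between calls to the robot, and variables do not carry over. Pictures are saved under pics/ and viewed, and the job is handed in when it is done.

Besides the shell and the picture viewer there is one more tool, called after "Call:" as name(argument=value, ...) on one line, values as JSON. step_arm: Moves the arm, as the interface text tells. Its arguments: {"type":"object","properties":{"deltas":{"type":"array","items":{"type":"object","properties":{"translation":{"type":"array","items":{"type":"number"}},"rot":{"type":"array","items":{"type":"number"}}}}},"grip":{"type":"number"},"squeeze":{"type":"number"}},"required":["deltas"]}

```bash
mkdir -p pics; ls
python3 - <<'E'
from rig import readout, imaging
import cv2,numpy as np
s=readout.sense();print(s)
for n in("side","top"):
    f=imaging.grab_frame(n);np.savez(f"{n}0.npz",**{k:np.array(v) for k,v in f.items()})
    print(n,f.keys(),f["camera_matrix"],f["world_to_cam"])
    cv2.imwrite(f"pics/{n}0.png",cv2.resize(f["image"][:,:,::-1],(800,600),interpolation=cv2.INTER_CUBIC))
E
```

```text
pics
{'clock': 0.0, 'qpos': array([ 1.28060828e+00,  3.53633013e-01,  1.63416606e+00, -1.92784129e-05,
        1.15521781e+00, -2.37626664e-03]), 'qvel': array([ 0.00063862,  0.00065805, -0.00197163,  0.00030535, -0.00027663,
       -0.00028345]), 'joint_efforts': array([-3.33296164e-03, -6.05252624e+01, -3.42075992e+01, -2.09938039e-04,
        9.33197007e-03,  4.24349673e-05]), 'eef_pos': array([177.32531   , 599.05260398, 403.95730786]), 'tcp_rot': array([-3.14016838e+00,  1.42419705e-05,  2.85378868e+00]), 'contact_force': array([-0.18213152,  0.77184173,  0.78884455]), 'wrist_torque': array([ 0.02750493, -0.00775711,  0.06167681]), 'opening': 1.0021015861505878}
side dict_keys(['image', 'camera_matrix', 'world_to_cam']) [[486.14767294   0.         252.43741739]
 [  0.         486.14767294 193.2458683 ]
 [  0.           0.           1.        ]] [[ 9.61890888e-01 -2.73222862e-01 -1.07325198e-02 -5.12567973e+02]
 [ 1.39886636e-01  4.57991704e-01  8.77881158e-01 -2.17820601e+02]
 [-2.34941798e-01 -8.45927223e-01  4.78758274e-01 -1.36534598e+03]
 [ 0.00000000e+00  0.00000000e+00  0.00000000e+00  1.00000000e+00]]
top dict_keys(['image', 'camera_matrix', 'world_to_cam']) [[384.04074773   0.         258.47885562]
 [  0.         384.04074773 193.54813593]
 [  0.           0.           1.        ]] [[ 2.81142293e-02 -9.99596742e-01  3.99295674e-03 -2.18744159e+01]
 [ 9.79519105e-01  2.83458354e-02  1.99346023e-01 -5.37367404e+02]
 [-1.99378819e-01 -1.69328239e-03  9.79921027e-01 -1.12036343e+03]
 [ 0.00000000e+00  0.00000000e+00  0.00000000e+00  1.00000000e+00]]
```

View pics/side0.png

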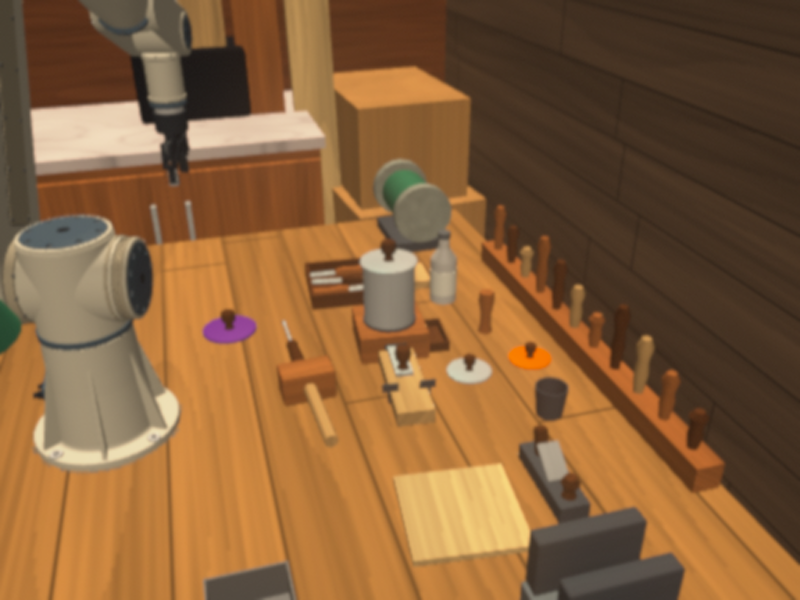

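View pics/top0.png

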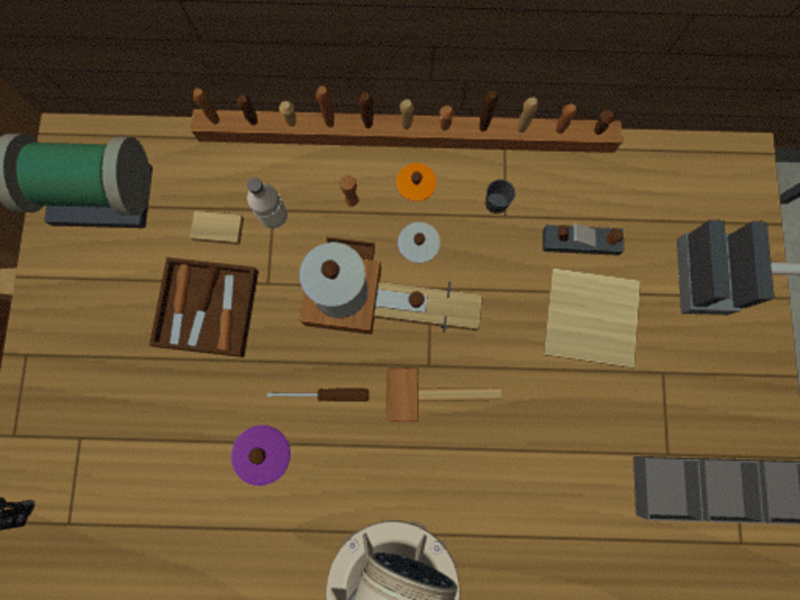

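Lid candidates, as 800x600 top-view pixels: steel lid on the hopper (333,278), small white disc on the bench (419,242), orange (416,181), purple (261,455). I choose the one on the hopper, since it is the larger of the two uncoloured ones. The gate knob is at (416,299), the marks at (448,290) and (444,323), and the board at (592,317). Next I'll take close crops and measurements.

```bash
cat > h.py <<'E'
import numpy as np,cv2
def load(n):
    d=np.load(n);return d["image"],d["camera_matrix"],d["world_to_cam"]
def ray(u,v,K,W):
    R=W[:3,:3];t=W[:3,3];d=np.linalg.inv(K)@np.array([u,v,1.]);d=np.array([d[0],-d[1],-d[2]])
    return -R.T@t,R.T@d
def atz(u,v,z,K,W):
    o,d=ray(u,v,K,W);return o+d*(z-o[2])/d[2]
def proj(p,K,W):
    c=W[:3,:3]@np.array(p,float)+W[:3,3];q=K@np.array([c[0],-c[1],-c[2]]);return q[:2]/q[2]
def tri(uv1,c1,uv2,c2):
    o1,d1=ray(*uv1,*c1);o2,d2=ray(*uv2,*c2);d1/=np.linalg.norm(d1);d2/=np.linalg.norm(d2)
    A=np.stack([d1,-d2],1);s=np.linalg.lstsq(A,o2-o1,rcond=None)[0]
    a,b=o1+s[0]*d1,o2+s[1]*d2;return (a+b)/2,np.linalg.norm(a-b)
def crop(img,x0,y0,x1,y1,s,name,grid=10):
    c=cv2.resize(img[y0:y1,x0:x1,::-1],None,fx=s,fy=s,interpolation=cv2.INTER_CUBIC).copy()
    for x in range(x0-x0%grid+grid,x1,grid):
        cv2.line(c,((x-x0)*s,0),((x-x0)*s,5),(0,0,255),1);cv2.putText(c,str(x),((x-x0)*s-8,16),0,.4,(0,0,255),1)
    for y in range(y0-y0%grid+grid,y1,grid):
        cv2.line(c,(0,(y-y0)*s),(5,(y-y0)*s),(0,0,255),1);cv2.putText(c,str(y),(6,(y-y0)*s+4),0,.4,(0,0,255),1)
    cv2.imwrite(name,c)
E
python3 - <<'E'
from h import *
t=load("top0.npz");s=load("side0.npz")
crop(t[0],185,145,315,220,6,"pics/ct.png")
crop(s[0],215,145,315,275,4,"pics/cs.png")
crop(t[0],340,165,420,240,7,"pics/cb.png")
E
```

```text
(no output)
```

View pics/ct.png

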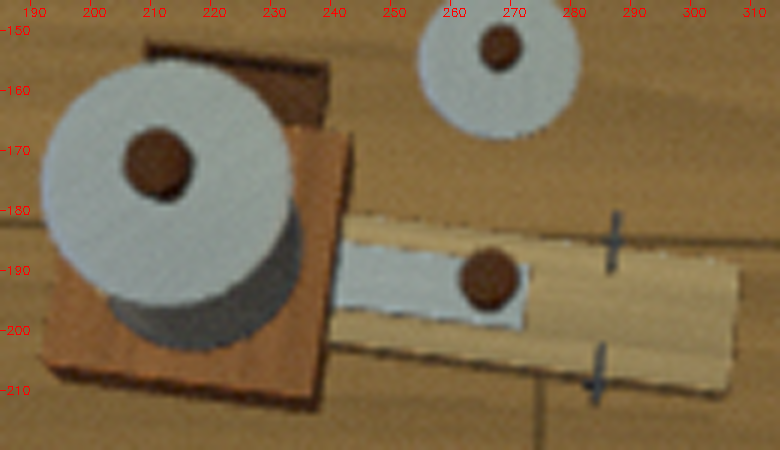

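View pics/cs.png

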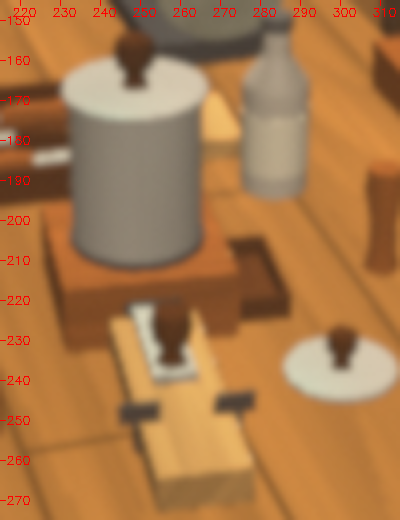

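View pics/cb.png

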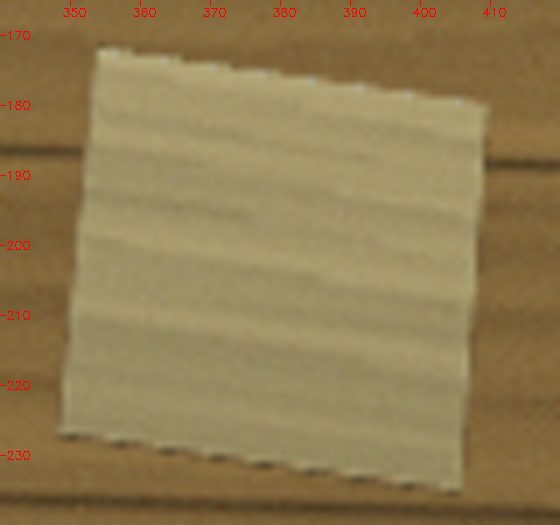

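Run:
```python
from h import *
np.set_printoptions(precision=1,suppress=True)
t=load("top0.npz")[1:];s=load("side0.npz")[1:]
P=lambda X,Y,sc,x0,y0:(X/sc+x0+.5/sc-.5,Y/sc+y0+.5/sc-.5)
T=lambda X,Y,z:atz(*P(X,Y,6,185,145),z,*t)
S=lambda X,Y,z:atz(*P(X,Y,4,215,145),z,*s)
print("knob tri",tri(P(159,165,6,185,145),t,P(132,47,4,215,145),s))
print("knob top z226",T(159,165,226),"side",S(132,50,224))
print("disc top",T(167,181.5,196), "side", S(135,89,196))
print("diam",T(41,181,196)-T(293,181,196),T(167,57,196)-T(167,306,196))
print("gate tri",tri(P(489,280,6,185,145),t,P(171,322,4,215,145),s),T(489,280,74),S(171,322,71))
a,b=T(530,264,39),T(521,328,39);print("front",a,b,(a+b)/2,np.linalg.norm(a-b))
c,d=T(740,267,30),T(727,395,30);print("tongue end",c,d,(c+d)/2,np.linalg.norm(c-d))
m=[T(616,211,46),T(611,272,46),T(604,344,46),T(596,404,46)];print("marks",*m,sum(m)/4)
B=[atz(*P(*q,7,340,165),12,*t) for q in[(98,48),(487,103),(461,492),(60,434)]];print("board",*B,sum(B)/4,np.linalg.norm(B[0]-B[1]))
dirr=d-c;dirr=dirr/np.linalg.norm(dirr);print("yaw",np.arctan2(-dirr[1],-dirr[0]),"board edge",np.arctan2(*(B[1]-B[0])[1::-1]))
```

```text
knob tri (array([555.4, 119.5, 226.3]), np.float64(2.659598932215512))
knob top z226 [556.8 119.4 226. ] side [553.7 118.6 224. ]
disc top [557.  119.3 196. ] side [552.7 107.9 196. ]
diam [ -3.3 113.6   0. ] [115.7   6.    0. ]
gate tri (array([541.4, -29.2,  70.2]), np.float64(1.724845325577155)) [541.5 -29.3  74. ] [540.1 -30.6  71. ]
front [557.9 -50.9  39. ] [524. -47.  39.] [541.  -48.9  39. ] 34.07653425703127
tongue end [ 561.4 -160.9   30. ] [ 493.6 -154.3   30. ] [ 527.5 -157.6   30. ] 68.10150477046422
marks [585.7 -94.6  46. ] [553.4 -92.4  46. ] [515.6 -89.3  46. ] [484.5 -85.7  46. ] [534.8 -90.5  46. ]
board [ 627.6 -309.7   12. ] [ 606.8 -487.    12. ] [ 428.6 -466.6   12. ] [ 449.4 -288.9   12. ] [ 528.1 -388.    12. ] 178.57556666026116
yaw -0.09624083975314336 board edge -1.6875055593895882
```

The crops confirm the choice: the lid on the hopper measures about 114 mm across, while the other pale disc is clearly smaller. The lid centre comes out at about (556,119). The gate knob is at (541,-29) and the marks at (535,-90.5), about 42 mm of pull from home. The board centre is at (528,-388). These agree with the given 150 and 280 mm lengths. Now I'll move towards a point above the lid.

Call:
step_arm(deltas=[{"translation": [-3, -2, -0.3], "rot": [0, 0, -0.02]}, {"translation": [-7, -5, -1], "rot": [0, 0, -0.05]}, {"translation": [-11, -8, -1.5], "rot": [0, 0, -0.08]}, {"translation": [-15, -10.6, -2], "rot": [0, 0, -0.1]}, {"translation": [-19, -13.4, -2.5], "rot": [0, 0, -0.12]}, {"translation": [-23, -16.3, -3], "rot": [0, 0, -0.15]}, {"translation": [-27, -19.1, -3.5], "rot": [0, 0, -0.17]}, {"translation": [-30, -21.2, -3.5], "rot": [0, 0, -0.183]}], grip=0, squeeze=40)

```text
clock: 1.1
eef_pos: [405.8, 309.2, 439.9]
tcp_rot: [3.141, 0.0, 3.036]
contact_force: [-0.3, 0.2, 0.5]
opening: 1.003
```

Call:
step_arm(deltas=[{"translation": [-3.4, -3.5, 0]}, {"translation": [-6.8, -7, 0]}, {"translation": [-10.2, -10.5, 0]}, {"translation": [-13.6, -14, 0]}, {"translation": [-16, -16.4, 0]}, {"translation": [-17, -17.5, 0]}, {"translation": [-17, -17.5, 0]}, {"translation": [-17, -17.5, 0]}])

```text
schema error: expected keys translation, rot
```

Run:
```python
from rig import readout, imaging
from h import *
np.set_printoptions(precision=2,suppress=True)
st=readout.sense();print(st["eef_pos"],st["tcp_rot"],st["contact_force"],st["qpos"])
for n in("side","top"):
    f=imaging.grab_frame(n)
    print(n,proj([st["eef_pos"][0],st["eef_pos"][1],st["eef_pos"][2]-173],f["camera_matrix"],f["world_to_cam"]))
    if n=="side": crop(f["image"],200,60,320,180,5,"pics/s1.png")
    else: crop(f["image"],150,110,280,210,6,"pics/t1.png")
```

```text
[405.82 309.25 439.93] [3.14 0.   3.04] [-0.31  0.22  0.46] [ 0.65  0.14  1.84 -0.    1.17 -0.82]
side [188.54 127.72]
top [128.38 225.36]
```

View pics/s1.png

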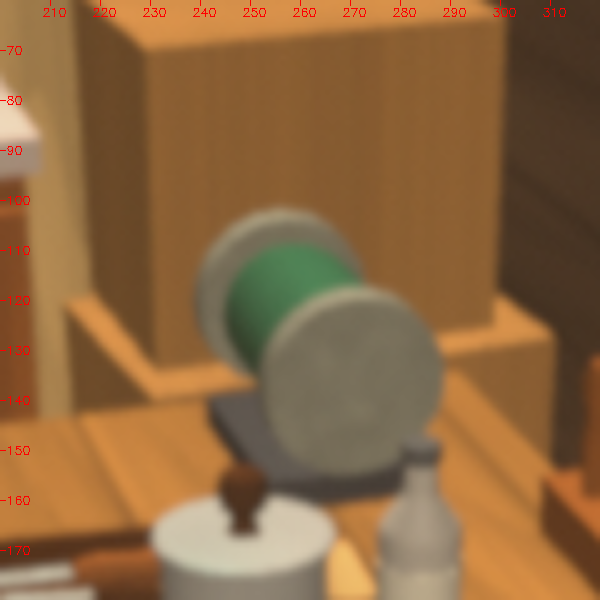

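View pics/t1.png

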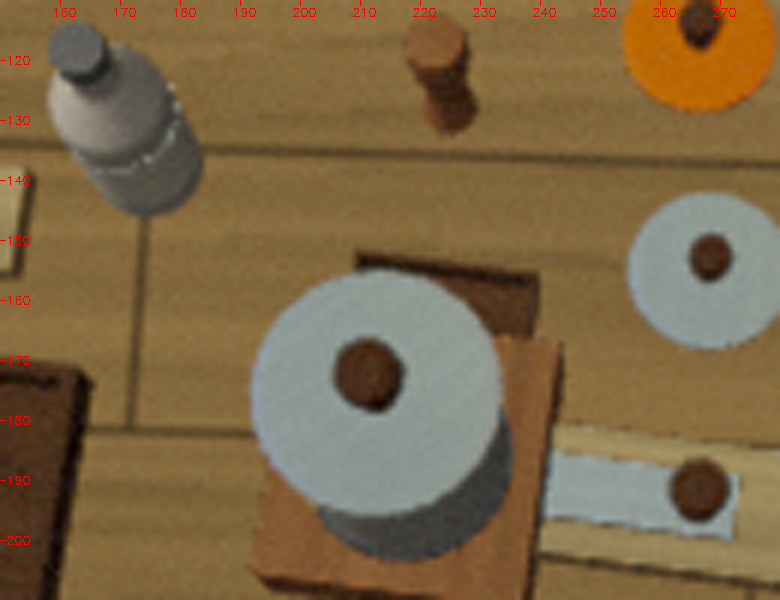

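The call was refused because `rot` is required. The crops show the lid knob at side (248,157) and top (211,172), unchanged. Retrying.

Call:
step_arm(deltas=[{"translation": [-3.4, -3.5, 0], "rot": [0, 0, 0]}, {"translation": [-6.8, -7, 0], "rot": [0, 0, 0]}, {"translation": [-10.2, -10.5, 0], "rot": [0, 0, 0]}, {"translation": [-13.6, -14, 0], "rot": [0, 0, 0]}, {"translation": [-16, -16.4, 0], "rot": [0, 0, 0]}, {"translation": [-17, -17.4, 0], "rot": [0, 0, 0]}, {"translation": [-17, -17.4, 0], "rot": [0, 0, 0]}, {"translation": [-17, -17.4, 0], "rot": [0, 0, 0]}])

```text
clock: 2.2
eef_pos: [555.1, 121.1, 439.5]
tcp_rot: [3.141, -0.001, 3.038]
contact_force: [-0.3, 0.3, 0.3]
opening: 1.004
```

Run:
```python
from rig import readout, imaging
from h import *
np.set_printoptions(precision=2,suppress=True)
st=readout.sense();print(st["eef_pos"],st["tcp_rot"],st["contact_force"],st["qpos"])
for n in("side","top"):
    f=imaging.grab_frame(n)
    print(n,proj([st["eef_pos"][0],st["eef_pos"][1],st["eef_pos"][2]-160],f["camera_matrix"],f["world_to_cam"]))
    if n=="side": crop(f["image"],190,60,310,180,5,"pics/s2.png")
    else: crop(f["image"],150,110,280,210,6,"pics/t2.png")
```

```text
[555.1  121.06 439.52] [ 3.14 -0.    3.04] [-0.27  0.33  0.32] [ 0.21  0.23  1.72  0.    1.19 -1.25]
side [247.56 139.91]
top [207.87 167.27]
```

View pics/s2.png

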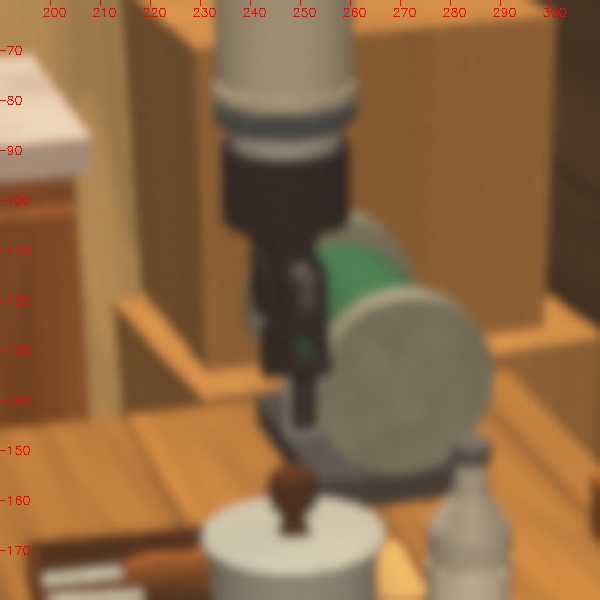

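View pics/t2.png

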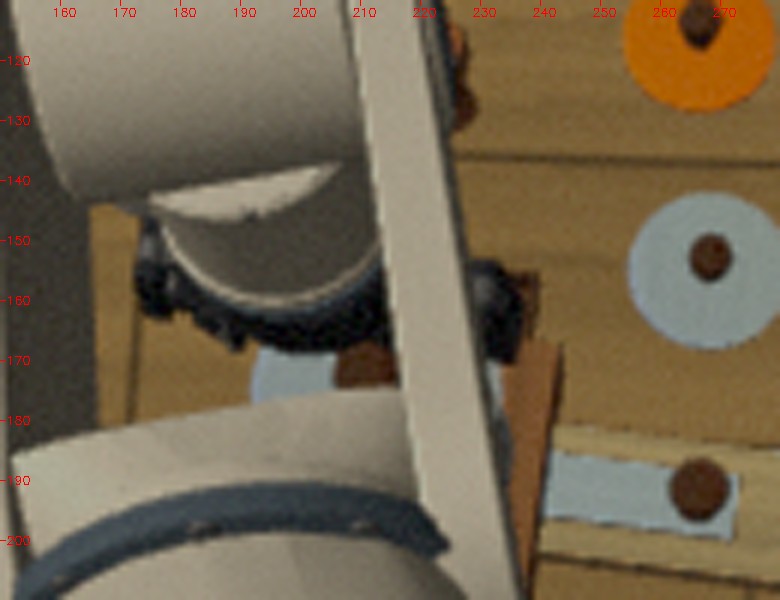

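The side view shows the fingers at (250,140), above the lid knob at (248,157) and in line with it. In the top view the arm partly covers the lid. Descending 6 cm with a small correction.

Call:
step_arm(deltas=[{"translation": [-0.1, -0.2, 1], "rot": [0, 0, 0]}, {"translation": [-0.1, -0.2, 2.5], "rot": [0, 0, 0]}, {"translation": [-0.1, -0.2, 4], "rot": [0, 0, 0]}, {"translation": [-0.1, -0.2, 5], "rot": [0, 0, 0]}, {"translation": [-0.1, -0.2, 5.7], "rot": [0, 0, 0]}, {"translation": [-0.1, -0.2, 6], "rot": [0, 0, 0]}, {"translation": [-0.1, -0.2, 6], "rot": [0, 0, 0]}])

```text
clock: 3.18
eef_pos: [556.6, 118.0, 379.7]
tcp_rot: [3.142, 0.0, 3.037]
contact_force: [-0.1, -0.1, 0.3]
opening: 1.001
```

Call:
step_arm(deltas=[{"translation": [0, 0, 0], "rot": [0, 0, 0]}, {"translation": [0, 0, 0], "rot": [0, 0, 0]}, {"translation": [0, 0, 0], "rot": [0, 0, 0]}, {"translation": [0, 0, 0], "rot": [0, 0, 0]}, {"translation": [0, 0, 0], "rot": [0, 0, 0]}, {"translation": [0, 0, 0], "rot": [0, 0, 0]}, {"translation": [0, 0, 0], "rot": [0, 0, 0]}, {"translation": [0, 0, 0], "rot": [0, 0, 0]}], grip=255, squeeze=40)

```text
clock: 4.18
eef_pos: [556.6, 118.0, 380.2]
tcp_rot: [3.141, 0.001, 3.037]
contact_force: [-1.8, -0.0, 5.8]
opening: 0.349
```

Call:
step_arm(deltas=[{"translation": [0, 0, -0.4], "rot": [0, 0, 0]}, {"translation": [0, 0, -1], "rot": [0, 0, 0]}, {"translation": [0, 0, -2], "rot": [0, 0, 0]}, {"translation": [0, 0, -3.5], "rot": [0, 0, 0]}, {"translation": [0, 0, -5], "rot": [0, 0, 0]}, {"translation": [0, 0, -6], "rot": [0, 0, 0]}, {"translation": [0, 0, -6], "rot": [0, 0, 0]}])

```text
clock: 5.05
eef_pos: [556.7, 118.0, 440.8]
tcp_rot: [3.141, 0.002, 3.037]
contact_force: [-0.1, -0.3, -2.8]
opening: 0.344
```

Run:
```python
from rig import readout, imaging
from h import *
np.set_printoptions(precision=2,suppress=True)
st=readout.sense();print(st["eef_pos"],st["tcp_rot"],st["contact_force"],st["opening"])
f=imaging.grab_frame("side")
crop(f["image"],190,60,310,180,5,"pics/s3.png")
```

```text
[556.74 117.99 440.84] [3.14 0.   3.04] [-0.09 -0.27 -2.75] 0.3444309259079451
```

View pics/s3.png

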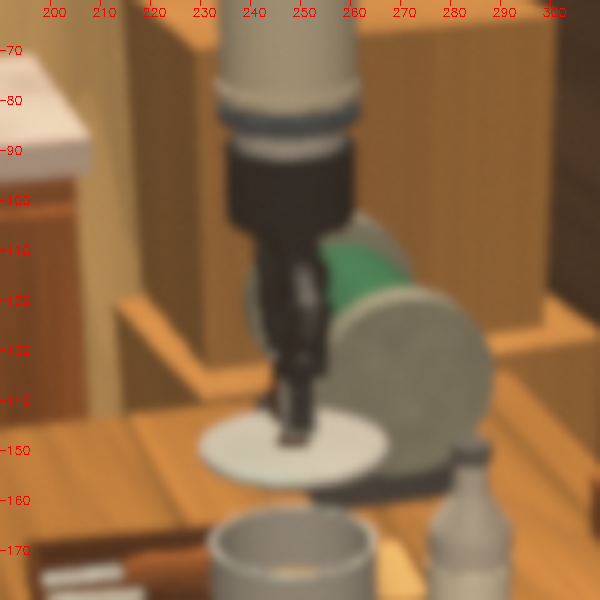

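The lid is lifted and level at side (248,149), clear of the open hopper mouth at (248,160). Force reads -2.8 N with the opening steady. Carrying it to the board.

Call:
step_arm(deltas=[{"translation": [-0.1, -1, 0], "rot": [0, 0, 0]}, {"translation": [-0.2, -3.5, 0], "rot": [0, 0, 0]}, {"translation": [-0.3, -7, 0], "rot": [0, 0, 0]}, {"translation": [-0.5, -11, 0], "rot": [0, 0, 0]}, {"translation": [-0.7, -15, 0], "rot": [0, 0, 0]}, {"translation": [-0.9, -19, 0], "rot": [0, 0, 0]}, {"translation": [-1.1, -23, 0], "rot": [0, 0, 0]}, {"translation": [-1.2, -27, 0], "rot": [0, 0, 0]}])

```text
clock: 6.1
eef_pos: [539.7, -153.7, 439.1]
tcp_rot: [-3.142, -0.001, 3.037]
contact_force: [-0.1, -0.2, -3.0]
opening: 0.347
```

Call:
step_arm(deltas=[{"translation": [-0.2, -4, 0], "rot": [0, 0, 0]}, {"translation": [-0.4, -8, 0], "rot": [0, 0, 0]}, {"translation": [-0.6, -12, 0], "rot": [0, 0, 0]}, {"translation": [-0.8, -16, 0], "rot": [0, 0, 0]}, {"translation": [-1, -19.5, 0], "rot": [0, 0, 0]}, {"translation": [-1.2, -22, 0], "rot": [0, 0, 0]}, {"translation": [-1.2, -23.3, 0], "rot": [0, 0, 0]}, {"translation": [-1.2, -23.6, 0], "rot": [0, 0, 0]}])

```text
clock: 7.1
eef_pos: [527.3, -388.0, 439.3]
tcp_rot: [3.141, -0.001, 3.036]
contact_force: [-0.9, 1.3, -1.5]
opening: 0.341
```

Run:
```python
from rig import readout, imaging
from h import *
np.set_printoptions(precision=2,suppress=True)
st=readout.sense();print(st["eef_pos"],st["tcp_rot"],st["contact_force"],st["opening"],st["qpos"])
f=imaging.grab_frame("side")
crop(f["image"],220,180,360,360,4,"pics/s4.png")
```

```text
[ 527.32 -388.04  439.34] [ 3.14 -0.    3.04] [-0.88  1.31 -1.45] 0.3407610180583737 [-0.64  0.37  1.53  0.    1.24 -2.1 ]
```

View pics/s4.png

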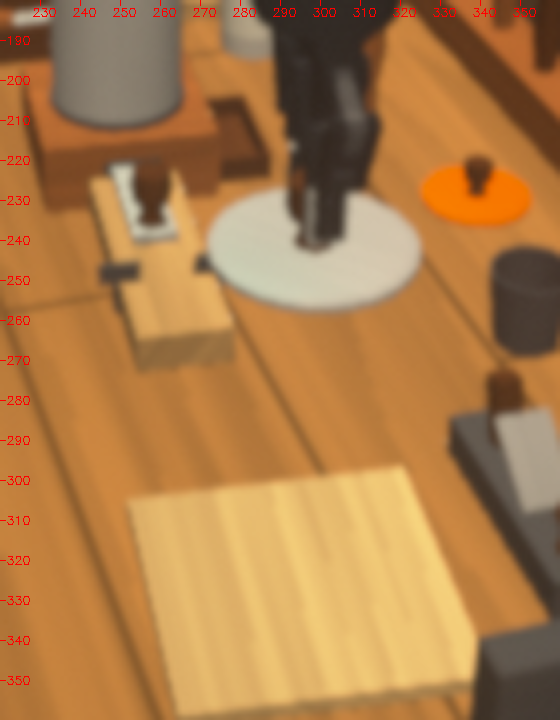

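The lid hangs level above the board, with no obstacle below; contact should come at TCP z of about 210. Lowering to just above that.

Call:
step_arm(deltas=[{"translation": [0, 0, 1], "rot": [0, 0, 0]}, {"translation": [0, 0, 4], "rot": [0, 0, 0]}, {"translation": [0, 0, 8], "rot": [0, 0, 0]}, {"translation": [0, 0, 12], "rot": [0, 0, 0]}, {"translation": [0, 0, 16], "rot": [0, 0, 0]}, {"translation": [0, 0, 19], "rot": [0, 0, 0]}, {"translation": [0, 0, 21], "rot": [0, 0, 0]}, {"translation": [0, 0, 22], "rot": [0, 0, 0]}])

```text
clock: 8.15
eef_pos: [527.5, -387.2, 218.6]
tcp_rot: [3.141, -0.001, 3.037]
contact_force: [-0.4, 0.3, -1.4]
opening: 0.345
```

Call:
step_arm(deltas=[{"translation": [0, 0, 0.1], "rot": [0, 0, 0]}, {"translation": [0, 0, 0.2], "rot": [0, 0, 0]}, {"translation": [0, 0, 0.3], "rot": [0, 0, 0]}, {"translation": [0, 0, 0.4], "rot": [0, 0, 0]}, {"translation": [0, 0, 0.5], "rot": [0, 0, 0]}, {"translation": [0, 0, 0.5], "rot": [0, 0, 0]}])

```text
clock: 8.9
eef_pos: [527.4, -387.8, 214.7]
tcp_rot: [3.142, -0.0, 3.037]
contact_force: [0.2, 0.0, -0.6]
opening: 0.346
```

Run:
```python
from rig import readout, imaging
from h import *
np.set_printoptions(precision=2,suppress=True)
st=readout.sense();print(st["eef_pos"],st["tcp_rot"],st["contact_force"],st["opening"],st["qpos"])
f=imaging.grab_frame("side")
crop(f["image"],240,270,360,370,6,"pics/s5.png")
f=imaging.grab_frame("top")
crop(f["image"],330,150,430,240,6,"pics/t5.png")
```

```text
[ 527.45 -387.78  214.67] [ 3.14 -0.    3.04] [ 0.19  0.05 -0.57] 0.3458021272729109 [-0.64  0.61  1.69  0.    0.84 -2.1 ]
```

View pics/s5.png

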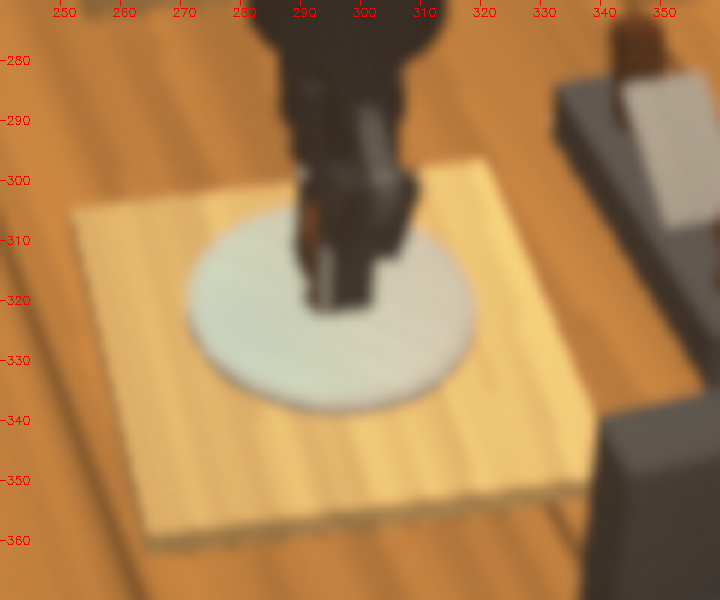

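View pics/t5.png

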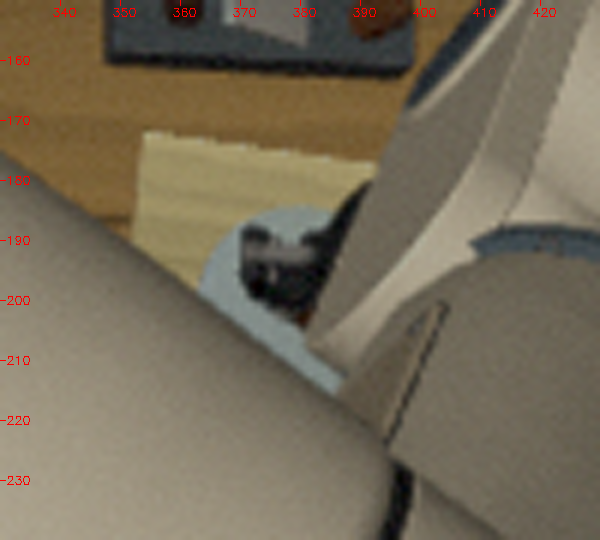

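The lid is centred on the board (side 295,322) and just about touching. The force is still drifting, so I'm lowering millimetre by millimetre.

Call:
step_arm(deltas=[{"translation": [0, 0, 0.1], "rot": [0, 0, 0]}, {"translation": [0, 0, 0.1], "rot": [0, 0, 0]}, {"translation": [0, 0, 0.2], "rot": [0, 0, 0]}, {"translation": [0, 0, 0.2], "rot": [0, 0, 0]}])

```text
clock: 9.5
eef_pos: [527.4, -387.8, 212.6]
tcp_rot: [3.141, -0.0, 3.037]
contact_force: [0.5, 0.0, -1.1]
opening: 0.346
```

Call:
step_arm(deltas=[{"translation": [0, 0, 0.1], "rot": [0, 0, 0]}, {"translation": [0, 0, 0.1], "rot": [0, 0, 0]}, {"translation": [0, 0, 0.2], "rot": [0, 0, 0]}, {"translation": [0, 0, 0.2], "rot": [0, 0, 0]}])

```text
clock: 10.0
eef_pos: [527.4, -387.8, 210.6]
tcp_rot: [3.142, -0.0, 3.037]
contact_force: [0.5, -0.2, -1.7]
opening: 0.349
```

Call:
step_arm(deltas=[{"translation": [0, 0, 0.1], "rot": [0, 0, 0]}, {"translation": [0, 0, 0.1], "rot": [0, 0, 0]}, {"translation": [0, 0, 0.1], "rot": [0, 0, 0]}])

```text
clock: 10.38
eef_pos: [527.5, -387.9, 210.3]
tcp_rot: [-3.141, 0.0, 3.037]
contact_force: [-2.4, 1.2, 6.3]
opening: 0.349
```

Call:
step_arm(deltas=[{"translation": [0, 0, 0.1], "rot": [0, 0, 0]}, {"translation": [0, 0, 0.1], "rot": [0, 0, 0]}, {"translation": [0, 0, 0.1], "rot": [0, 0, 0]}])

```text
clock: 10.75
eef_pos: [527.5, -387.9, 210.2]
tcp_rot: [-3.141, 0.0, 3.037]
contact_force: [-4.4, 2.7, 14.3]
opening: 0.35
```

It touched down at z = 210, exactly as predicted. Easing off 1 mm, then releasing.

Call:
step_arm(deltas=[{"translation": [0, 0, -0.1], "rot": [0, 0, 0]}, {"translation": [0, 0, -0.1], "rot": [0, 0, 0]}])

```text
clock: 11.0
eef_pos: [527.5, -387.9, 210.3]
tcp_rot: [-3.141, 0.0, 3.037]
contact_force: [-2.6, 1.7, 7.7]
opening: 0.346
```

Call:
step_arm(deltas=[{"translation": [0, 0, 0], "rot": [0, 0, 0]}, {"translation": [0, 0, 0], "rot": [0, 0, 0]}, {"translation": [0, 0, 0], "rot": [0, 0, 0]}, {"translation": [0, 0, 0], "rot": [0, 0, 0]}, {"translation": [0, 0, 0], "rot": [0, 0, 0]}, {"translation": [0, 0, 0], "rot": [0, 0, 0]}], grip=0)

```text
clock: 11.75
eef_pos: [527.5, -387.8, 209.7]
tcp_rot: [-3.142, -0.0, 3.037]
contact_force: [-0.6, 0.1, -0.2]
opening: 1.0
```

Call:
step_arm(deltas=[{"translation": [0, 0, -0.5], "rot": [0, 0, 0]}, {"translation": [0, 0, -2], "rot": [0, 0, 0]}, {"translation": [0, 0, -5], "rot": [0, 0, 0]}, {"translation": [0, 0, -8], "rot": [0, 0, 0]}, {"translation": [0, 0, -11], "rot": [0, 0, 0]}, {"translation": [0, 0, -12], "rot": [0, 0, 0]}])

```text
clock: 12.5
eef_pos: [528.0, -388.2, 332.8]
tcp_rot: [-3.139, 0.004, 3.037]
contact_force: [0.2, 0.1, -0.1]
opening: 1.001
```

Run:
```python
from rig import readout, imaging
from h import *
np.set_printoptions(precision=2,suppress=True)
st=readout.sense();print(st["eef_pos"],st["tcp_rot"],st["contact_force"],st["opening"],st["qpos"])
f=imaging.grab_frame("side")
crop(f["image"],240,250,360,370,5,"pics/s6.png")
```

```text
[ 527.96 -388.15  332.77] [-3.14  0.    3.04] [ 0.24  0.15 -0.15] 1.0009588797234923 [-0.64  0.47  1.63 -0.    1.04 -2.1 ]
```

View pics/s6.png

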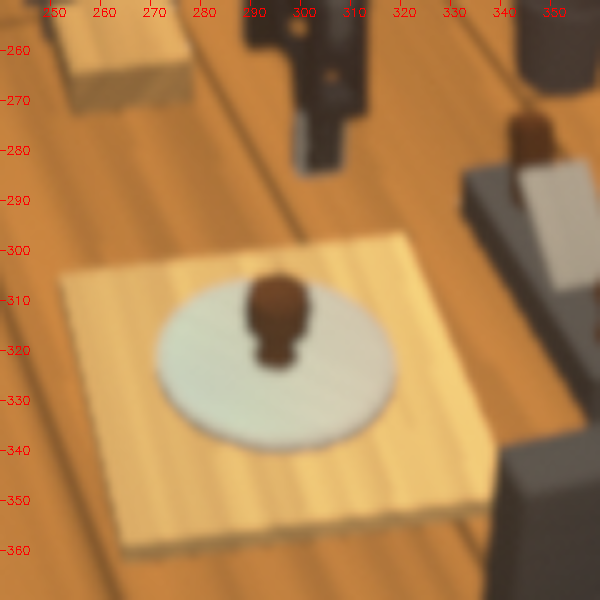

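The lid rests knob-up and flat in the middle of the board (side 276,362 in the crop). Moving above the gate knob.

Call:
step_arm(deltas=[{"translation": [0.1, 2, 0], "rot": [0, 0, 0]}, {"translation": [0.4, 7, 0], "rot": [0, 0, 0]}, {"translation": [0.8, 12.5, 0], "rot": [0, 0, 0]}, {"translation": [1.2, 18, 0], "rot": [0, 0, 0]}, {"translation": [1.6, 24, 0], "rot": [0, 0, 0]}, {"translation": [2, 30, 0], "rot": [0, 0, 0]}, {"translation": [2.4, 34.5, 0], "rot": [0, 0, 0]}, {"translation": [2.4, 35.8, 0], "rot": [0, 0, 0]}])

```text
clock: 13.55
eef_pos: [539.9, -26.2, 328.5]
tcp_rot: [3.141, -0.003, 3.04]
contact_force: [-0.9, 0.0, 0.1]
opening: 0.999
```

Call:
step_arm(deltas=[{"translation": [0, 0, 0.5], "rot": [0, 0, 0]}, {"translation": [0, 0, 1], "rot": [0, 0, 0]}, {"translation": [0, 0, 1], "rot": [0, 0, 0]}])

```text
clock: 13.92
eef_pos: [540.7, -30.4, 318.8]
tcp_rot: [-3.141, -0.001, 3.035]
contact_force: [0.2, 0.3, -0.3]
opening: 1.0
```

Run:
```python
from rig import readout, imaging
from h import *
np.set_printoptions(precision=2,suppress=True)
st=readout.sense();print(st["eef_pos"],st["tcp_rot"],st["contact_force"],st["opening"],st["qpos"])
f=imaging.grab_frame("side")
crop(f["image"],200,160,320,280,5,"pics/s7.png")
```

```text
[540.74 -30.37 318.83] [-3.14 -0.    3.04] [ 0.18  0.3  -0.32] 1.0004165434688275 [-0.06  0.33  1.89 -0.    0.93 -1.52]
```

View pics/s7.png

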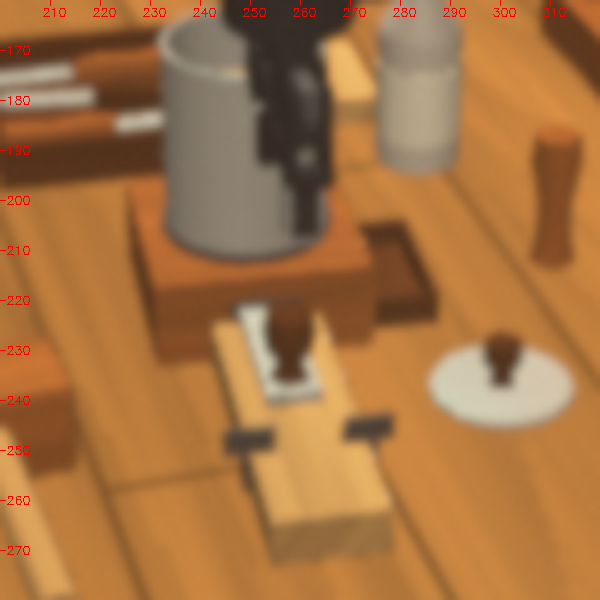

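The fingers are in line with the gate knob (side 258,225). Descending onto it.

Call:
step_arm(deltas=[{"translation": [0, 0, 1], "rot": [0, 0, 0]}, {"translation": [0, 0, 2.5], "rot": [0, 0, 0]}, {"translation": [0, 0, 4.5], "rot": [0, 0, 0]}, {"translation": [0, 0, 6.5], "rot": [0, 0, 0]}, {"translation": [0, 0, 8], "rot": [0, 0, 0]}, {"translation": [0, 0, 8.8], "rot": [0, 0, 0]}, {"translation": [0, 0, 9.1], "rot": [0, 0, 0]}, {"translation": [0, 0, 9.1], "rot": [0, 0, 0]}])

```text
clock: 14.98
eef_pos: [541.2, -29.3, 228.9]
tcp_rot: [3.142, 0.0, 3.037]
contact_force: [-0.0, -1.3, -0.1]
opening: 1.001
```

Call:
step_arm(deltas=[{"translation": [0, 0, 0], "rot": [0, 0, 0]}, {"translation": [0, 0, 0], "rot": [0, 0, 0]}, {"translation": [0, 0, 0], "rot": [0, 0, 0]}, {"translation": [0, 0, 0], "rot": [0, 0, 0]}, {"translation": [0, 0, 0], "rot": [0, 0, 0]}, {"translation": [0, 0, 0], "rot": [0, 0, 0]}, {"translation": [0, 0, 0], "rot": [0, 0, 0]}], grip=255, squeeze=70)

```text
clock: 15.85
eef_pos: [541.2, -29.1, 229.3]
tcp_rot: [3.141, 0.0, 3.037]
contact_force: [-2.3, 1.0, 6.6]
opening: 0.336
```

Run:
```python
from rig import readout, imaging
from h import *
np.set_printoptions(precision=2,suppress=True)
st=readout.sense();print(st["eef_pos"],st["tcp_rot"],st["contact_force"],st["opening"],st["qpos"])
f=imaging.grab_frame("side")
crop(f["image"],200,160,320,280,5,"pics/s8.png")
```

```text
[541.17 -29.08 229.32] [3.14 0.   3.04] [-2.32  0.99  6.63] 0.3359855343946086 [-0.06  0.46  1.94  0.    0.74 -1.52]
```

View pics/s8.png

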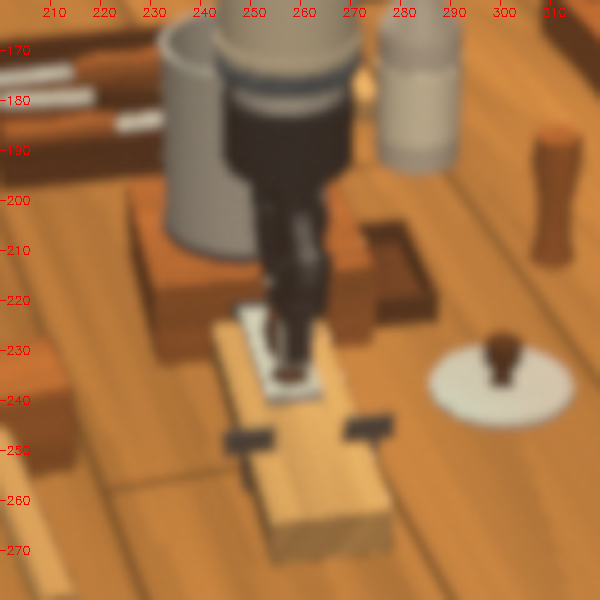

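The knob is gripped (opening 0.336, about 29 mm) and the gate front edge is still visible at side (259.5,240). I'll refine the pull length with both cameras before pulling.

Run:
```python
from h import *
np.set_printoptions(precision=1,suppress=True)
t=load("top0.npz");s=load("side0.npz")
u=np.array([-.1040,-.9946,0])
K=np.array([541.2,-29.3,0])
v=np.array([.9946,-.104,0])
crop(t[0],255,172,305,222,12,"pics/mt.png",5)
crop(s[0],235,225,285,265,12,"pics/ms.png",5)
# predicted plate outlines for candidates
for pull in(38,42,46):
    for n,c in(("top",t),("side",s)):
        M=K+u*(20+pull)
        for a in(-1,1):
            print(pull,n,a,*[proj(M+v*o+[0,0,z]+u*th,*c[1:]) for o,z,th in((a*18,46,2),(a*48,46,2),(a*18,30,2),(a*48,30,2))])
```

```text
38 top -1 [284.5 201.4] [283.4 211. ] [284.2 202.4] [283.  211.8]
38 top 1 [285.9 190.1] [287.  180.7] [285.5 191.1] [286.7 181.9]
38 side -1 [255.3 243.9] [244.9 245. ] [255.3 248.5] [245.  249.7]
38 side 1 [267.6 242.6] [277.8 241.5] [267.6 247.2] [277.7 246.1]
42 top -1 [285.8 201.6] [284.7 211.2] [285.4 202.5] [284.3 212. ]
42 top 1 [287.2 190.2] [288.3 180.9] [286.8 191.3] [287.9 182. ]
42 side -1 [255.5 244.7] [245.1 245.8] [255.6 249.3] [245.2 250.5]
42 side 1 [267.9 243.4] [278.1 242.2] [267.9 248. ] [278.  246.8]
46 top -1 [287.1 201.8] [286.  211.4] [286.7 202.7] [285.6 212.2]
46 top 1 [288.5 190.4] [289.6 181. ] [288.1 191.5] [289.2 182.2]
46 side -1 [255.8 245.5] [245.4 246.6] [255.8 250.1] [245.5 251.3]
46 side 1 [268.2 244.1] [278.4 243. ] [268.1 248.8] [278.3 247.6]
```

View pics/mt.png

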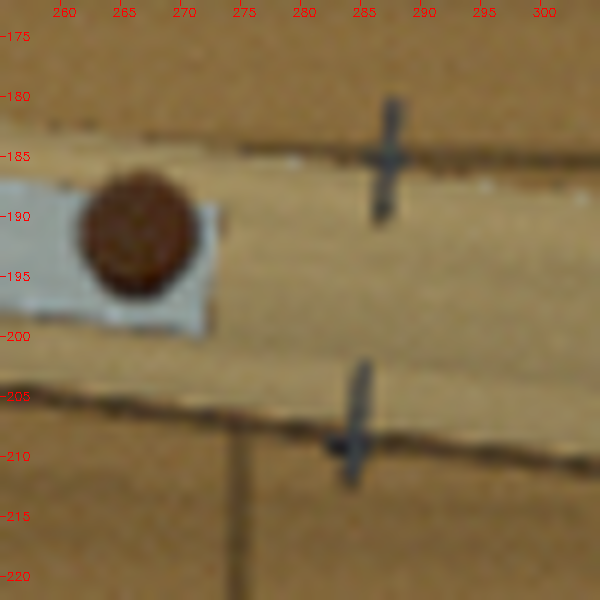

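View pics/ms.png

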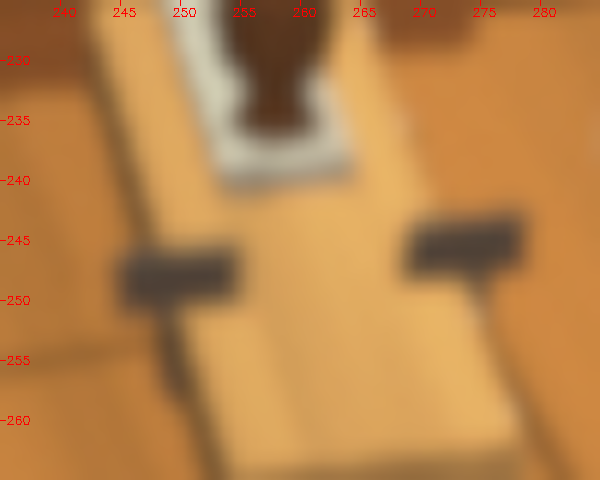

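Both cameras agree on about 42 mm: the top view gives 41–42 and the side view 42–43. Pulling slowly.

Call:
step_arm(deltas=[{"translation": [0, -0.3, 0], "rot": [0, 0, 0]}, {"translation": [0, -0.8, 0], "rot": [0, 0, 0]}, {"translation": [0, -1.4, 0], "rot": [0, 0, 0]}, {"translation": [0, -2, 0], "rot": [0, 0, 0]}, {"translation": [0, -2.7, 0], "rot": [0, 0, 0]}, {"translation": [0, -3.4, 0], "rot": [0, 0, 0]}, {"translation": [0, -3.9, 0], "rot": [0, 0, 0]}, {"translation": [0, -4.2, 0], "rot": [0, 0, 0]}])

```text
clock: 16.9
eef_pos: [536.9, -70.5, 229.3]
tcp_rot: [3.14, 0.001, 3.036]
contact_force: [-0.7, 8.0, 7.5]
opening: 0.337
```

Call:
step_arm(deltas=[{"translation": [0, 0, 0], "rot": [0, 0, 0]}, {"translation": [0, 0, 0], "rot": [0, 0, 0]}, {"translation": [0, 0, 0], "rot": [0, 0, 0]}])

```text
clock: 17.27
eef_pos: [536.9, -70.3, 229.3]
tcp_rot: [3.14, 0.001, 3.036]
contact_force: [0.1, 6.8, 6.6]
opening: 0.337
```

Run:
```python
from rig import readout, imaging
from h import *
np.set_printoptions(precision=2,suppress=True)
st=readout.sense();print(st["eef_pos"],st["tcp_rot"],st["contact_force"],st["opening"])
print("pull",(st["eef_pos"]-[541.2,-29.1,0])@[-.104,-.9946,0])
f=imaging.grab_frame("side");np.savez("side9.npz",**f)
crop(f["image"],235,225,285,265,16,"pics/s9.png",5)
f=imaging.grab_frame("top");np.savez("top9.npz",**f)
crop(f["image"],240,162,310,222,10,"pics/t9.png",5)
```

```text
[536.94 -70.29 229.33] [3.14 0.   3.04] [0.1  6.84 6.59] 0.3370679421979886
pull 41.413955123216034
```

View pics/s9.png

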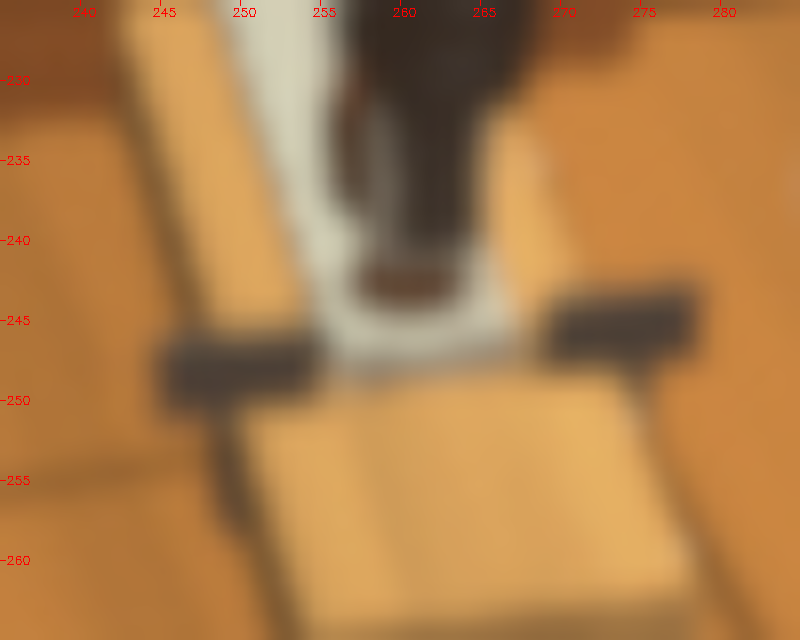

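View pics/t9.png

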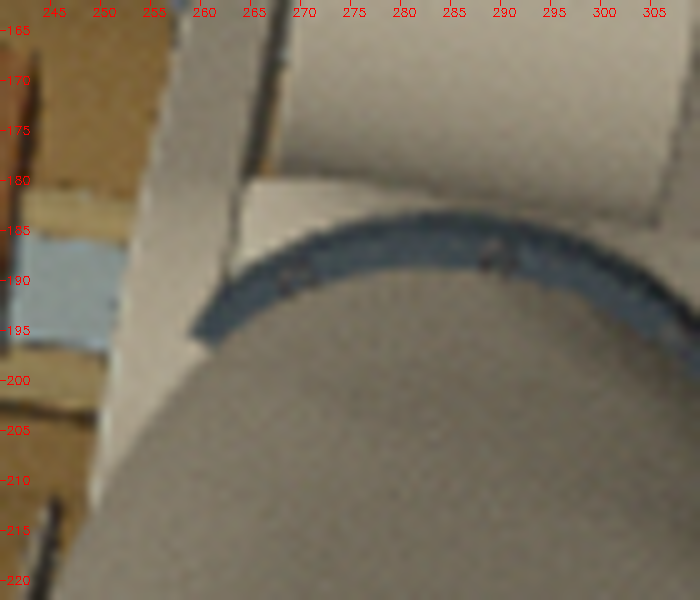

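The side view shows the gate front (v≈247.5) level with the plates between (254,248) and (269,246). The arm hides the front in the top view. I'll do a subpixel check along the pull axis.

Run:
```python
from h import *
np.set_printoptions(precision=0,suppress=True,linewidth=200)
u=np.array([-.1040,-.9946,0]);v=np.array([.9946,-.104,0]);K=np.array([541.2,-29.3,0])
def prof(c,lats,z,ss):
    g=cv2.cvtColor(c[0],cv2.COLOR_RGB2GRAY).astype(np.float32);out=0
    for l in lats:
        P=np.array([proj(K+u*s+v*l+[0,0,z],*c[1:]) for s in ss],np.float32)
        out=out+cv2.remap(g,P[:,0].reshape(1,-1),P[:,1].reshape(1,-1),cv2.INTER_CUBIC)[0]
    return out/len(lats)
def half(ss,p,lo,hi,sgn):
    m=(ss>=lo)&(ss<=hi);q=p[m];x=ss[m];d=np.gradient(q)*sgn;i=d.argmax();
    w=np.clip(d,0,None);k=abs(x-x[i])<3;return round(float((w*x)[k].sum()/w[k].sum()),1)
ss=np.arange(0,90,.5)
t0=load("top0.npz");s0=load("side0.npz");s9=load("side9.npz")
for l in((-12,-10),(10,12)):print("top0 front",l,half(ss,prof(t0,l,39,ss),12,30,-1))
for l in((-33,-30,-26),(26,30,33)):
    p=prof(t0,l,46,ss);m=(ss>52)&(ss<72);w=np.clip(np.median(p[m])-p[m]-8,0,None);print("top0 mark",l,(w*ss[m]).sum()/w.sum())
for n,c in(("s0",s0),("s9",s9)):
    for l in((-33,-30,-26),(26,30,33)):
        print(n,"mark rear z46",half(ss,prof(c,l,46,ss),50,75,-1),"front z30",half(ss,prof(c,l,30,ss),50,75,1))
for l in(-12,-6,0,6,12):
    print("gate lat",l,"home: top-edge",half(ss,prof(s0,(l,),39,ss),12,35,-1),"bottom z31",half(ss,prof(s0,(l,),31,ss),12,35,1),
     "| now: top",half(ss,prof(s9,(l,),39,ss),50,75,-1),"bot",half(ss,prof(s9,(l,),31,ss),50,75,1))
print(prof(s9,(-4,0,4),31,ss)[100:150])
```

```text
top0 front (-12, -10) 18.8
top0 front (10, 12) 19.7
top0 mark (-33, -30, -26) 60.95768132829239
top0 mark (26, 30, 33) 60.75871495171132
s0 mark rear z46 63.1 front z30 65.4
s0 mark rear z46 64.5 front z30 66.4
s9 mark rear z46 63.6 front z30 65.4
s9 mark rear z46 64.5 front z30 66.0
gate lat -12 home: top-edge 23.4 bottom z31 23.6 | now: top 65.4 bot 69.3
gate lat -6 home: top-edge 24.4 bottom z31 24.4 | now: top 66.0 bot 64.7
gate lat 0 home: top-edge 24.9 bottom z31 24.0 | now: top 66.4 bot 65.1
gate lat 6 home: top-edge 24.0 bottom z31 22.6 | now: top 64.2 bot 63.0
gate lat 12 home: top-edge 19.3 bottom z31 22.5 | now: top 61.2 bot 64.5
[176. 175. 174. 173. 172. 170. 169. 167. 165. 163. 160. 158. 156. 154. 153. 152. 151. 150. 149. 149. 149. 150. 150. 151. 152. 153. 155. 156. 157. 159. 161. 162. 164. 165. 167. 168. 169. 170. 171.
 171. 172. 172. 172. 172. 173. 173. 173. 173. 174. 174.]
```

Mark position minus gate front gives about 41.9 mm of pull from the top camera and 40.8 mm from the side. The measured pull is 41.4 mm, and the current side view puts the gate front (64.9) on the mark centre (64.85). The hold is steady, so I'm handing in.

Run:
```python
from rig import readout, ticket
s=readout.sense();print(s["clock"],s["eef_pos"],s["opening"],s["contact_force"])
print(ticket.sign_off())
```

```text
17.375 [536.96497232 -70.30228094 229.33279623] 0.33311842696369953 [-0.50422855  7.67770197  6.48625195]
the job is handed in; nothing more can be done
None
```

I lifted the steel lid off the hopper by its knob and set it down knob-up, flat in the middle of the plywood board. I then pulled the gate out to the marks and handed in at 17.4 s, with the gripper still holding it there.

- **Lid:** it touched the board at the expected height. I pressed to about 14 N at most and eased off before releasing. The picture taken after release shows it flat and centred.
- **Gate:** the arm measures 41.4 mm of pull, against 41.9 mm needed by the top camera and 40.8 mm by the side camera. In the last side picture the gate front is within about 0.1 mm of the mark centre on average. Readings at single points along the edge scatter by 1–4 mm, so I trust it to about 1 mm.
- **Hold:** the grip opening was steady at about 0.33, with about 7.7 N of pull from the spring.
- **Not confirmed:** the arm hid the gate front and marks from the top camera after the pull, so that view could not check the final position. One move call was refused for its format and moved nothing.

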